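# Clamp a test bar in the inclined thickness gauge by its ratchet

### The job

Lay the white dumbbell test bar on the sloping table of the thickness gauge, lengthwise against the low ledge, with one end under the spindle and up to the end stop. Then turn the gauge by the knurled ratchet cap at its top, clockwise, fingers clear of the thimble below it, until the spindle closes gently on the bar and the cap slips, and keep turning it for about another eighth of a turn of clicking. Leave the bar clamped there, let go, and leave the other things on the bench alone.

Things in the scene. Friction and masses are not known exactly. Their poses are not given: they have to be found in the camera images.
- test_bar: Loose flat dumbbell-shaped test bar, white plastic, about 20 g, 110 mm long (its y), 6 mm thick (z); the two like ends are 20 mm wide (x) over 38 mm of length, the 34 mm waist between is 12 mm wide. Origin: centre of its underside. Starts flat on the worktop, right of the gauge. Properly laid, its origin is near x -1, y -42, z 0 mm in the head frame.
- head: Tilted head of the fixed gauge (dark table, grey C-frame). Origin: anvil centre, on the table's upper face below the spindle, 95 mm above the worktop. z = spindle axis, leaning 30 degrees from vertical to the gauge's front (robot side); x = up the slope, to the back; y = along the table, to the left. Table: x -16 to 46, y -64 to 18 mm. Spine: x 27 to 45, y -13 to 13, up to z 44 mm.
- spindle: Steel spindle, 8 mm in diameter, moving along the head's z; does not turn. The frame's arm holds it: x -17 to 45, y -13 to 13, z 26 to 44 mm in the head frame, with a collar below to z 22. So the bar must be slid in under the spindle from the right (-y).
- low_ledge (a point): Middle of the low ledge's inner top edge. The ledge runs along the table's lower edge (y -64 to 18 mm); its inner face is at x = -11 mm in the head frame and it stands 4 mm proud of the table.
- end_stop (a point): Middle of the end stop's inner top edge: inner face at y = +13 mm in the head frame, 4 mm proud of the table. With the bar up to it, the bar's outer 33 mm overhangs the table's right end, free for the fingers.
- spindle_tip (a point): Centre of the spindle's lower face. At the start it is 12 to 14 mm above the anvil; the thimble lowers it 4 mm per rad.
- cap_top (a point): Centre of the ratchet cap's top, on the spindle axis, z = 104 mm in the head frame. The cap is dark, knurled, round, 20 mm in diameter, 38 mm long (head z 66 to 104), with a white line on top; it does not rise or sink. Grip it across its diameter with the tool along the head's z. Under it is the thimble, 25 mm in diameter, head z 44 to 66: keep off it.
- thimble (a joint): Angle of the thimble about the spindle axis (rad), growing clockwise as seen from above the cap; starts at 0 to 0.5. The spindle meets the 6 mm bar at about 2.0. Turned by the cap through a slip clutch; it stays where it is left.
- ratchet_cap (a joint): How far the cap has slipped on the thimble (rad), clockwise from above; starts at 0. With the spindle free the cap carries the thimble (0.012 N m); once it is stopped the clutch slips at 0.055 N m, pressing the bar with about 11 N; more slipping does no harm. 1.5 to 2 rad to close, then the slip: several grips of up to 1.5 rad. Turning back opens it.
- tubes: Bystander, leave alone: Blue rack of capped tubes, 50 x 112 x 111 mm, back left. Origin: centre of its underside.
- cup: Bystander, leave alone: Sample cup with a red lid, 70 x 72 mm, front left. Origin: centre of its underside.
- tips: Bystander, leave alone: Blue pipette tip box, 110 x 71 x 59 mm, back right. Origin: centre of its underside.
- dish: Bystander, leave alone: Clear petri dish, 52 x 10 mm, front. Origin: centre of its underside.
- timer: Bystander, leave alone: Flat white bench timer, 62 x 62 x 16 mm, front. Origin: centre of its underside.
- pen: Bystander, leave alone: Marker pen, 134 x 12 mm, front right. Origin: centre of its underside.
- vial: Bystander, leave alone: Small brown vial with a black cap, 18 x 39 mm, front right. Origin: centre of its underside.

How it is judged (in metres and radians):
On the way, in this order (a step that is already met when the one before it is completed fails the run):
1. The test bar lies flat on the sloping table along the ledge, one end under the spindle at the stop, let go (x of test_bar in the frame of head between -0.006 and 0.006 m and y of test_bar in the frame of head between -0.051 and -0.036 m and z of test_bar in the frame of head between -0.003 and 0.003 m and angle between the z axis of test_bar and the z axis of head, either way round below 0.07 rad and angle between the y axis of test_bar and the y axis of head, either way round below 0.14 rad and contact force between the fingers and test_bar below 0.1 N), for 0.2 s.
2. The ratchet cap has slipped at least 0.4 rad with the bar under the spindle (x of test_bar in the frame of head between -0.006 and 0.006 m and y of test_bar in the frame of head between -0.051 and -0.036 m and z of test_bar in the frame of head between -0.003 and 0.003 m and angle between the z axis of test_bar and the z axis of head, either way round below 0.07 rad and angle between the y axis of test_bar and the y axis of head, either way round below 0.14 rad and value of joint ratchet_cap above 0.4 rad), for 0.1 s.
At the end, for the whole second after the job is handed in: The bar rests on the gauge table (in the head frame x within 6 mm of 0, y -51 to -36 mm, z within 3 mm, flat to 0.07 rad, along y to 0.14 rad), clamped with over 0.5 N, spindle tip 4.5 to 7.2 mm above the anvil, cap slipped by over 0.4 rad (all of step 2 and z of spindle_tip in the frame of head between 0.0045 and 0.0072 m and contact force between spindle and test_bar above 0.5 N and linear speed of test_bar below 0.01 m/s); the robot touches nothing.
It fails at once if The bar is squeezed by the spindle with more than 25 N (contact force between spindle and test_bar above 25 N).
It fails at once if Another thing on the bench is shifted by more than 30 mm (distance of any of tubes, cup, tips, dish, timer, pen, vial from where it was at the start of the episode above 0.03 m).
It also fails if it takes over 54 s, if anything falls off the work surface, if the arm or the gripper's body presses on something with over 40 N, if the wrist force passes 120 N, or if a joint passes its speed limit or range.

### The arm

A 6-joint arm with a two-finger parallel gripper is mounted at the origin on a cart in front of the work surface, level with it; the furniture and walls round the work are solid. World frame = base frame: x ahead of the robot, y to its left, z up, the work surface at z = 0. Lengths are in mm, angles in rad, forces in N, time in s.
With the tool pointing down it reaches from about 275 to 1000 mm from the base axis. Payload 8.4 kg.
Tool frame: the origin (TCP) lies midway between the tips of the shut fingers; the grasp point (between the pads) lies behind it (r.pinch_z is the z of the grasp point in the tool frame, in mm); z points along the fingers, y is the direction in which the jaws open and shut (so a half turn about z gives the same grasp; the last joint's range is limited). The gripper opens to 85 mm and grips with 20 to 120 N. Pads are 22 mm wide; open, the fingers measure 114 mm over their backs; the gripper's body (76 mm by 85 mm) begins 54 mm behind the grasp point. The pads swing forward as they close: fully open they stand 13 mm farther back than shut.
Start: joints at [-1.228, 0.353, 1.633, -0, 1.155, -0.002], TCP at [211.254, -588.217, 231.281] pointing down, gripper open.
Joint ranges: [-2.63, 2.63], [-0.92, 2.1], [0.06, 2.66], [-1.3, 4.44], [0, 2.69], [-3.02, 3.02]. Speed limits (rad/s): [2.22, 2.22, 2.79, 3.14, 3.14, 3.14].

### API

Orientations are given as [roll, pitch, yaw] about the fixed x, y, z axes, in that order (R = Rz(yaw) Ry(pitch) Rx(roll)).
In Python, from rig import r, optics, ticket gives the robot as it stands.
- The arm moves only by the shell command python3 -m jog 'ROWS' [FORCE]. ROWS is text: rows parted by semicolons, each of 7 numbers parted by spaces: the closure in counts, from 0 (fully open) to 255 (shut), then the shift along the tool's x, y, z in mm, then the turn, a rotation vector about the tool's x, y, z in degrees. A call has 1 to 5 rows; each row shifts and turns the pose as measured when the row begins, along the tool's axes as they then stand; what a row does not reach is not made up. A row lasts 1/12 s, in which the tool goes at most 41.7 mm and 7.16 degrees, less where a joint would pass 70% of its speed; a pose out of reach is approached as far as the arm can. A call with a gripper value outside its range is refused whole. The fingers move at their own pace and stop on an object; FORCE is the grip in N (left out, the last holds). Time passes only in rows, so rows that do not move let the fingers close. It gives the time, the measured TCP pose, the force and the opening at its end, in the units of the state.
- r.sense(): the state, without advancing time (a new reading comes with each control period).
- optics.grab_frame(name): name is "scene" or "side" or "wrist"; returns the picture (420x560x3 uint8, red, green, blue); there is no depth.
- optics.camera_info(name): a dict with "fx", "fy", "cx", "cy" (pixels), "world_from_camera" (4x4, takes a point from camera to world coordinates). Camera axes: x right, y down, z forward; pixel columns grow to the right and rows downward; lengths in mm; the calibration is good to about 2 mm. A picture is of the moment at which its call begins: read the wrist's pose just before it. camera_info takes no time and is no camera call; for the wrist camera it gives the pose at the moment of the call.
- ticket.sign_off(): hands the job in, once; it reports no verdict.
The state is a dict: "clock": time; "qpos": joint angles; "qvel": joint speeds; "joint_efforts": joint torques, N m; "eef_pos": TCP position; "tcp_rot": TCP orientation; "contact_force": force on the tool from outside, world axes, zero at the start; "wrist_torque": the same for the moment, N m; "opening": opening from 0.0 (shut) to 1.0 (fully open).
Only numpy, scipy, OpenCV 4.12 (cv2) and the standard library are available. Lean on these libraries where they do the work, as an engineer would, in place of code of your own. Each camera call takes 0.05 s, during which the arm holds its last target.

## Working session

There is one attempt and no reset: what is moved stays moved. The work goes in short steps, Python scripts to look and compute and a shell command to move; the robot and the scene stay as the last step left them, time stands still between calls to the robot, and variables do not carry over. Pictures are saved under pics/ and viewed, and the job is handed in when it is done.

```bash
ls; mkdir -p pics; python3 - <<'E'
from rig import r,optics,ticket
import cv2
print(r.sense(), r.pinch_z)
for n in ["scene","side","wrist"]:
    im=optics.grab_frame(n); cv2.imwrite(f"pics/{n}0.png",im[:,:,::-1]); print(n,optics.camera_info(n))
E
```

```text
pics
{'clock': 0.0, 'qpos': array([-1.22836662e+00,  3.53638146e-01,  1.63414889e+00, -8.31999254e-07,
        1.15517590e+00, -2.36606400e-03]), 'qvel': array([-5.61088762e-04,  3.62518420e-05,  3.72227277e-04, -2.98203146e-04,
        3.75901336e-04, -9.64839123e-04]), 'joint_efforts': array([ 1.89681530e-03, -6.05254769e+01, -3.42069376e+01,  1.71142447e-04,
        9.37520061e-03,  2.23854965e-05]), 'eef_pos': array([ 211.11264994, -587.75977805,  230.5616048 ]), 'tcp_rot': array([-3.14022237e+00, -2.48146565e-06,  3.44796102e-01]), 'contact_force': array([0.46970894, 1.14865703, 0.40551802]), 'wrist_torque': array([ 0.02811911, -0.02535335, -0.02350064]), 'opening': 0.9967697236292186} -18.700000000000003
scene {'fx': 524.3693783641237, 'fy': 524.3693783641237, 'cx': 279.29757166685937, 'cy': 209.0886233289252, 'world_from_camera': array([[ 4.57610369e-01, -4.30183039e-01,  7.78161489e-01,
        -3.65078423e+02],
       [-8.89100868e-01, -2.11923344e-01,  4.05694643e-01,
        -3.51168867e+02],
       [-9.61236947e-03, -8.77514130e-01, -4.79454433e-01,
         6.85116365e+0
[... 329 characters left out ...]
.85525291e-01,  8.01507965e-01,
        -7.21247590e+02],
       [ 2.24571857e-03, -8.07643284e-01, -5.89667094e-01,
         7.70936254e+02],
       [ 0.00000000e+00,  0.00000000e+00,  0.00000000e+00,
         1.00000000e+00]])}
wrist {'fx': 326.3070740564103, 'fy': 326.3070740564103, 'cx': 280.3046990442611, 'cy': 213.92645052149135, 'world_from_camera': array([[ 3.37344766e-01, -9.01304505e-01, -2.71751170e-01,
         2.80813869e+02],
       [-9.41379838e-01, -3.23468642e-01, -9.57707621e-02,
        -5.63638054e+02],
       [-1.58436262e-03,  2.88128838e-01, -9.57590342e-01,
         3.72279236e+02],
       [ 0.00000000e+00,  0.00000000e+00,  0.00000000e+00,
         1.00000000e+00]])}
```

View pics/scene0.png

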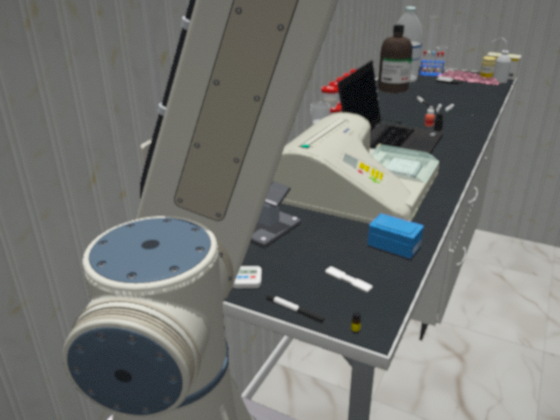

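View pics/side0.png

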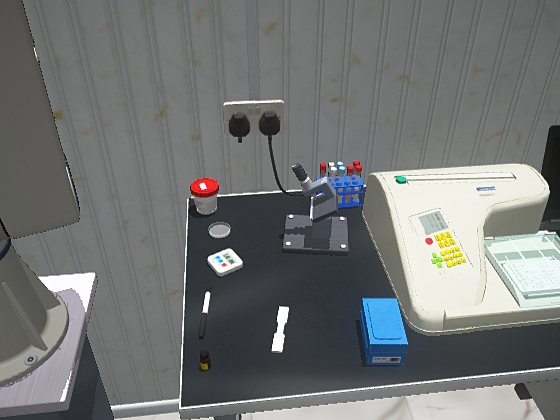

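View pics/wrist0.png

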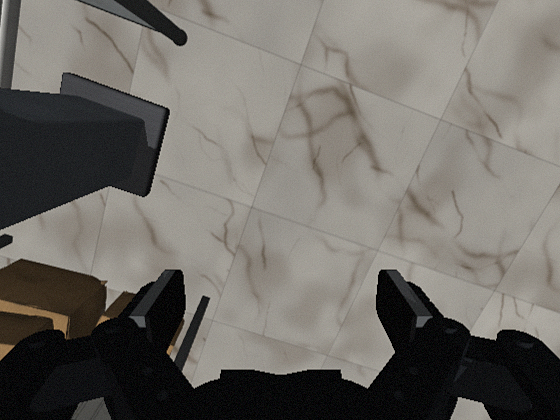

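The side view shows the gauge at about (315,220), the bar at (281,328) and the tip box at (384,330). Next I'll zoom in and measure.

```bash
cat > h.py <<'E'
import numpy as np, cv2
from rig import r,optics,ticket
from scipy.spatial.transform import Rotation as Ro
def ray(name_or_ci,uv):
    ci=optics.camera_info(name_or_ci) if isinstance(name_or_ci,str) else name_or_ci
    T=np.array(ci["world_from_camera"]); d=np.array([(uv[0]-ci["cx"])/ci["fx"],(uv[1]-ci["cy"])/ci["fy"],1.])
    return T[:3,3],T[:3,:3]@d
def onz(n,uv,z):
    o,d=ray(n,uv); return o+d*(z-o[2])/d[2]
def proj(n,P):
    ci=optics.camera_info(n) if isinstance(n,str) else n
    T=np.array(ci["world_from_camera"]); p=T[:3,:3].T@(np.array(P)-T[:3,3])
    return np.array([ci["fx"]*p[0]/p[2]+ci["cx"],ci["fy"]*p[1]/p[2]+ci["cy"]])
def tri(obs):
    A=np.zeros((3,3));b=np.zeros(3)
    for n,uv in obs:
        o,d=ray(n,uv);d=d/np.linalg.norm(d);M=np.eye(3)-np.outer(d,d);A+=M;b+=M@o
    p=np.linalg.solve(A,b); return p
def toolpose(s=None):
    s=s or r.sense(); return Ro.from_euler('xyz',s['tcp_rot']),np.array(s['eef_pos'])
def step(R,p):
    """shift and rotvec(deg) in the tool axes to reach target R,p"""
    R0,p0=toolpose(); return np.round(R0.inv().apply(p-p0),1),np.round((R0.inv()*R).as_rotvec(degrees=True),2)
E
python3 - <<'E'
from h import *
im=cv2.imread("pics/side0.png")
cv2.imwrite("pics/sz1.png",cv2.resize(im[150:265,260:375],None,fx=6,fy=5.2,interpolation=cv2.INTER_CUBIC)[:600])
hsv=cv2.cvtColor(im,cv2.COLOR_BGR2HSV)
m=((hsv[:,:,2]>170)&(hsv[:,:,1]<60)).astype(np.uint8); m[:300]=0;m[360:]=0;m[:,:260]=0;m[:,310:]=0
c=max(cv2.findContours(m,0,1)[0],key=cv2.contourArea)
P=np.float32([onz("side",q[0],6)[:2] for q in c])
print(cv2.contourArea(c),cv2.minAreaRect(P), cv2.boxPoints(cv2.minAreaRect(P)))
E
```

```text
365.0 ((525.6897583007812, -51.100059509277344), (110.62834930419922, 19.73648452758789), 75.85327911376953) [[ 5.02601685e+02 -1.02324875e+02]
 [ 5.21739624e+02 -1.07148575e+02]
 [ 5.48777832e+02  1.24755859e-01]
 [ 5.29639893e+02  4.94845581e+00]]
```

View pics/sz1.png

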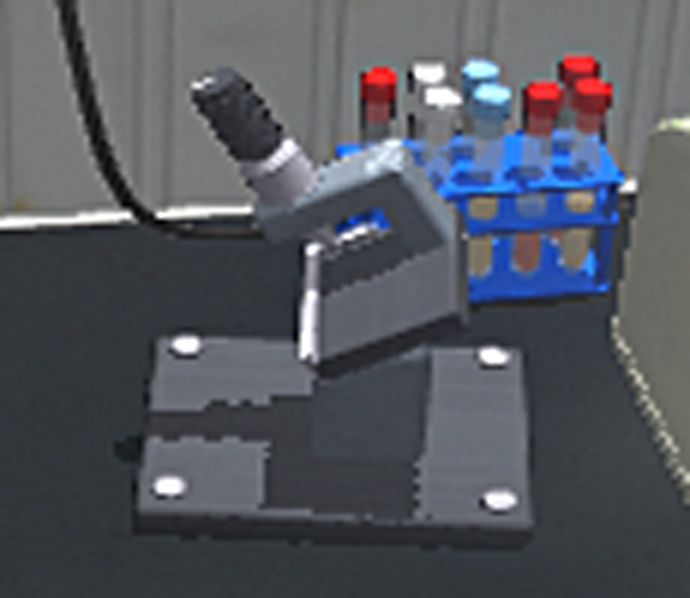

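```bash
python3 - <<'E'
from h import *
f=lambda x,y:(x/6+260-.4,y/5.2+150-.4)
B=[f(187,345),f(493,356),f(169,487),f(499,500)]
for z in(5,10): print(z,[onz("side",b,z)[:2].round(1) for b in B])
print("captop",onz("side",f(207,85),185).round(1))
print("cup..")
E
```

```text
5 [array([594.5, 302.2]), array([717.4, 278.7]), array([573.4, 198.5]), array([697.1, 174.6])]
10 [array([593.5, 295.5]), array([715.6, 272.2]), array([572.5, 192.5]), array([695.4, 168.8])]
captop [591.1 241.  185. ]
cup..
```

```bash
J="python3 -m jog"; $J '0 40 -5 0 0 0 -3.9;0 40 -5 0 0 0 -3.9;0 40 -5 0 0 0 -3.9;0 40 -5 0 0 0 -3.9;0 40 -5 0 0 0 -3.9' 20; $J '0 40 -5 0 0 0 -3.9;0 40 -5 0 0 0 -3.9;0 40 -5 0 0 0 -3.9;0 40 -5 0 0 0 -3.9;0 40 -5 0 0 0 -3.9'
```

```text
clock: 0.57
eef_pos: [375.0, -475.0, 228.9]
tcp_rot: [-3.14, 0.002, 0.686]
contact_force: [0.8, -0.3, 0.5]
opening: 1.0
clock: 0.98
eef_pos: [496.1, -306.2, 227.5]
tcp_rot: [-3.14, 0.001, 1.043]
contact_force: [1.2, -0.2, -0.5]
opening: 1.001
```

```bash
python3 -m jog '0 41 -12 0 0 0 -3.4;0 41 -12 0 0 0 -3.4;0 41 -12 0 0 0 -3.4;0 41 -12 0 0 0 -3.4;0 30 -8 0 0 0 -3.4'; python3 - <<'E'
from h import *
s=r.sense();print(s['eef_pos'],s['tcp_rot'],s['qpos'])
ci=optics.camera_info("wrist");im=optics.grab_frame("wrist")[:,:,::-1].copy();cv2.imwrite("pics/w1.png",im)
import pickle;pickle.dump(ci,open("w1.pkl","wb"))
hsv=cv2.cvtColor(im,cv2.COLOR_BGR2HSV)
m=((hsv[:,:,2]>150)&(hsv[:,:,1]<60)).astype(np.uint8)
for c in cv2.findContours(m,0,1)[0]:
    if cv2.contourArea(c)<800: continue
    P=np.float32([onz(ci,q[0],6)[:2] for q in c]);print(cv2.contourArea(c),cv2.boundingRect(c),cv2.minAreaRect(P))
E
```

```text
clock: 1.4
eef_pos: [523.1, -108.1, 226.4]
tcp_rot: [-3.14, 0.0, 1.357]
contact_force: [0.3, 0.8, 0.2]
opening: 1.004
[ 523.1130577  -108.1214801   226.41166982] [-3.14012022e+00  2.32908993e-05  1.35702579e+00] [-2.06618422e-01  2.17948807e-01  1.83139604e+00 -1.43630946e-05
  1.09372037e+00  7.15873786e-03]
41694.5 (167, 200, 393, 189) ((581.5664672851562, -305.2893371582031), (223.91058349609375, 508.38482666015625), 89.96681213378906)
1684.5 (263, 77, 22, 107) ((527.4841918945312, -51.73832321166992), (110.2945785522461, 20.496532440185547), 75.74213409423828)
1092.5 (513, 47, 47, 87) ((803.2897338867188, -74.17584991455078), (47.14016342163086, 84.07560729980469), 1.4731258153915405)
18784.5 (0, 0, 156, 361) ((286.78619384765625, -103.84390258789062), (446.41607666015625, 186.28518676757812), 63.81852722167969)
```

View pics/w1.png

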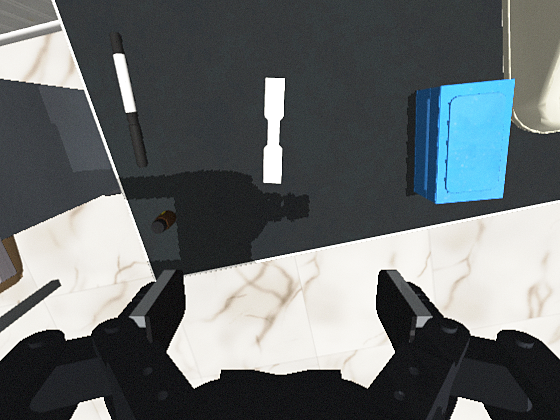

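The bar in the wrist view spans (263,77) to (285,184). Its centre is about (527,-51.5) with its y axis at 75.8 degrees, and the side view agrees to 2 mm.

```bash
python3 - <<'E'
from h import *
print(step(Ro.from_euler('xyz',[np.pi,0,1.323]),np.array([517.2,-90.3,60])))
E
```

```text
(array([ 11.8,  -7.8, 166.3]), array([-0.16, -0.14,  2.27]))
```

```bash
python3 -m jog '110 3 -2 40 0 0 0.7;110 3 -2 40 0 0 0.7;110 3 -2 40 0 0 0.6;110 2 -2 38 0 0 0.3;110 1 0 4 0 0 0'; python3 - <<'E'
from h import *
s=r.sense();print(s['eef_pos'],s['tcp_rot'],s['opening'])
ci=optics.camera_info("wrist");im=optics.grab_frame("wrist")[:,:,::-1].copy();cv2.imwrite("pics/w2.png",im)
hsv=cv2.cvtColor(im,cv2.COLOR_BGR2HSV)
m=((hsv[:,:,2]>150)&(hsv[:,:,1]<60)).astype(np.uint8)
for c in cv2.findContours(m,0,1)[0]:
    if cv2.contourArea(c)<800: continue
    P=np.float32([onz(ci,q[0],6)[:2] for q in c]);print(cv2.contourArea(c),cv2.boundingRect(c),cv2.minAreaRect(P))
print(step(Ro.from_euler('xyz',[np.pi,0,1.323]),np.array([517.2,-90.3,60])))
E
```

```text
clock: 1.87
eef_pos: [522.0, -85.4, 63.7]
tcp_rot: [3.132, -0.003, 1.329]
contact_force: [-1.4, 0.0, -0.3]
opening: 0.569
[521.96098359 -85.37136305  63.72425103] [ 3.13246676 -0.00328401  1.32949699] 0.5685257865358871
1165.0 (397, 373, 46, 47) ((586.8587036132812, -244.1464080810547), (24.504762649536133, 59.563987731933594), 22.267234802246094)
3554.0 (475, 313, 85, 84) ((670.2222900390625, -228.52294921875), (76.3082046508789, 58.959293365478516), 89.86577606201172)
4596.5 (0, 226, 64, 173) ((336.97430419921875, -109.97982788085938), (141.6094970703125, 43.888370513916016), 62.50143051147461)
4909.0 (258, 88, 35, 175) ((527.7899780273438, -51.49903106689453), (108.70166778564453, 20.05501937866211), 75.71952056884766)
1334.0 (0, 57, 32, 99) ((387.6897888183594, 27.439191818237305), (53.297733306884766, 12.48703670501709), 82.99181365966797)
(array([-6. , -4.6,  5.5]), array([ 0.59, -0.2 ,  0.38]))
```

View pics/w2.png

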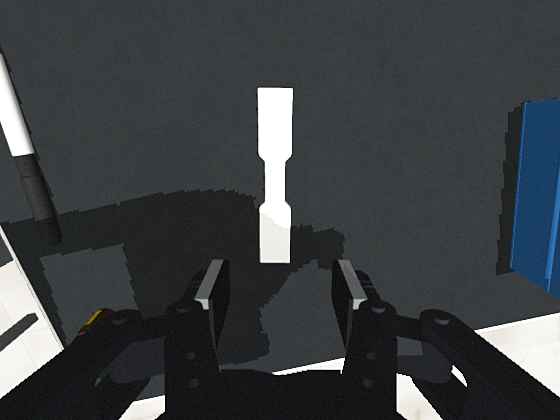

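The bar end at (275,262) is between the fingers, which are still 60 mm above it. Its centre comes out at (527.8,-51.5). Going down.

```bash
python3 -m jog '110 -3 -2 20 0.3 0 0.2;110 -2 -2 18 0.3 0 0.2;110 0 0 12 0 0 0;110 0 0 6 0 0 0;110 0 0 2 0 0 0'; python3 - <<'E'
from h import *
s=r.sense();print(s['eef_pos'],s['tcp_rot'],s['opening'])
print(step(Ro.from_euler('xyz',[np.pi,0,1.323]),np.array([518,-90.3,1.])))
E
```

```text
clock: 2.33
eef_pos: [524.9, -91.3, 13.2]
tcp_rot: [3.133, -0.004, 1.323]
contact_force: [0.5, 0.0, 0.7]
opening: 0.57
[524.88145578 -91.31663222  13.16885303] [ 3.13272354 -0.00402137  1.32303992] 0.5699009448023102
(array([-0.8, -7. , 12.1]), array([ 0.51, -0.23,  0.  ]))
```

```bash
python3 -m jog '110 -1 -5 4 0.3 0 0;110 0 -4 3 0.2 0 0;110 0 -2 2 0 0 0;110 0 0 0 0 0 0'; python3 - <<'E'
from h import *
print(step(Ro.from_euler('xyz',[np.pi,0,1.323]),np.array([518,-90.3,1.])))
E
```

```text
clock: 2.67
eef_pos: [515.7, -90.1, 6.8]
tcp_rot: [3.137, -0.004, 1.323]
contact_force: [-0.6, -0.5, -0.2]
opening: 0.57
(array([0.3, 2.2, 5.8]), array([ 0.25, -0.25,  0.  ]))
```

```bash
python3 -m jog '110 0 2 3 0.2 -0.2 0;110 0 0 3 0 0 0;110 0 0 1 0 0 0;110 0 0 0 0 0 0'; python3 - <<'E'
from h import *
print(step(Ro.from_euler('xyz',[np.pi,0,1.323]),np.array([518,-90.3,1.])))
im=optics.grab_frame("wrist")[:,:,::-1].copy();cv2.imwrite("pics/w3.png",im)
E
```

```text
clock: 3.0
eef_pos: [518.7, -90.6, 0.3]
tcp_rot: [3.139, -0.001, 1.323]
contact_force: [-0.2, -0.8, 1.0]
opening: 0.573
(array([ 0.1, -0.7, -0.7]), array([ 0.15, -0.04,  0.01]))
```

View pics/w3.png

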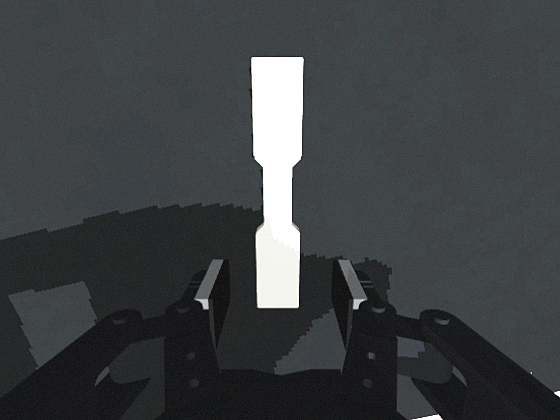

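Bar end (277,307) is between the pads (210 to 350). Close.

```bash
python3 -m jog '230 0 0 -1 0 0 0;230 0 0 0 0 0 0;230 0 0 0 0 0 0;230 0 0 0 0 0 0' 40; python3 -m jog '230 0 0 0 0 0 0;230 0 0 0 0 0 0'
python3 - <<'E'
from h import *
im=optics.grab_frame("wrist")[:,:,::-1].copy();cv2.imwrite("pics/w4.png",im)
E
```

```text
clock: 3.38
eef_pos: [518.8, -90.6, 1.6]
tcp_rot: [3.139, -0.001, 1.323]
contact_force: [0.2, -0.2, -1.3]
opening: 0.213
clock: 3.55
eef_pos: [518.8, -90.6, 1.7]
tcp_rot: [3.139, -0.001, 1.323]
contact_force: [0.6, 0.4, 1.0]
opening: 0.218
```

View pics/w4.png

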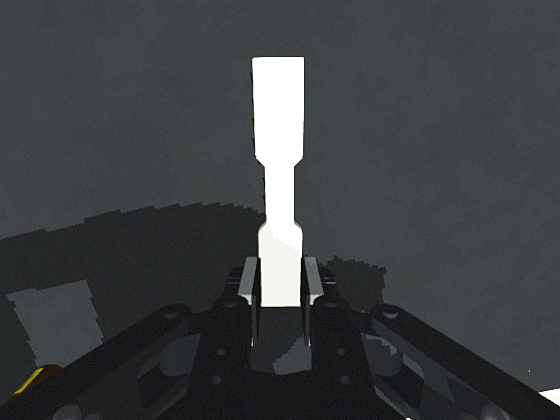

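Gripped: the bar is square between the pads at (240..320, 258..306). Now I'll lift and go to a viewing pose.

```bash
cat >> h.py <<'E'
YAW=-0.195; O=np.array([642.,231.,95.])
def headR():
    return Ro.from_euler('z',YAW)*Ro.from_euler('y',-np.pi/6)   # x up slope, z leaning to the robot
def toolR(roll=0):
    H=headR().as_matrix(); return Ro.from_matrix(np.c_[H[:,1],H[:,0],-H[:,2]])*Ro.from_euler('z',roll)
def hp(p): return O+headR().apply(p)
def inhead(p): return headR().inv().apply(np.array(p)-O)
E
python3 -m jog '230 0 0 -30 0 0 0;230 0 0 -40 0 0 0;230 0 0 -40 0 0 0;230 0 0 -40 0 0 0;230 0 0 -30 0 0 0'
python3 - <<'E'
from h import *
print(headR().as_matrix().round(3),hp([0,-152,80]).round(1))
print(step(toolR(),hp([0,-160,90])))
E
```

```text
clock: 4.02
eef_pos: [512.7, -89.6, 180.5]
tcp_rot: [-3.127, 0.001, 1.323]
contact_force: [1.4, -0.8, 0.1]
opening: 0.216
[[ 0.85   0.194 -0.491]
 [-0.168  0.981  0.097]
 [ 0.5    0.     0.866]] [573.3  89.6 164.3]
(array([180.4,  10.4,   7.3]), array([-30.84,   0.8 ,  -2.94]))
```

```bash
python3 -m jog '230 35 2 1 -6.2 0 -0.6;230 35 2 1 -6.2 0 -0.6;230 35 2 1 -6.2 0 -0.6;230 35 2 1 -6.2 0 -0.6;230 30 2 1 -6.2 0 -0.6'
python3 -m jog '230 0 0 0 0 0 0'
python3 - <<'E'
from h import *
print(step(toolR(),hp([0,-160,90])))
s=r.sense();print(s['eef_pos'],s['tcp_rot'],s['qpos'])
import pickle
ci=optics.camera_info("wrist");im=optics.grab_frame("wrist")[:,:,::-1].copy();cv2.imwrite("pics/w5.png",im);pickle.dump(ci,open("w5.pkl","wb"))
im=optics.grab_frame("side")[:,:,::-1].copy();cv2.imwrite("pics/s5.png",im)
cv2.imwrite("pics/s5z.png",cv2.resize(im[120:330,230:400],None,fx=3.5,fy=2.8,interpolation=2))
E
```

```text
clock: 4.43
eef_pos: [564.1, 47.9, 189.4]
tcp_rot: [2.661, 0.015, 1.353]
contact_force: [-0.3, -1.4, -0.9]
opening: 0.214
clock: 4.52
eef_pos: [562.9, 50.4, 188.7]
tcp_rot: [2.658, 0.014, 1.355]
contact_force: [-1.0, 0.1, -0.4]
opening: 0.211
(array([32.7, -9.8, 12.1]), array([-2.31,  1.27, -0.63]))
[562.85335     50.38302165 188.70350335] [2.65821127 0.01421744 1.3554938 ] [ 0.21021842  0.13903333  2.13567527 -0.46597502  0.46960984  0.79752538]
```

View pics/w5.png

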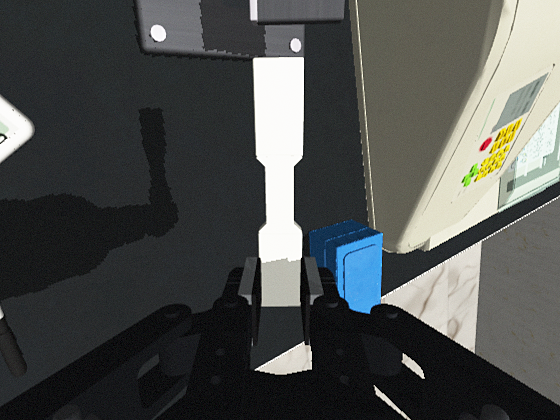

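View pics/s5z.png

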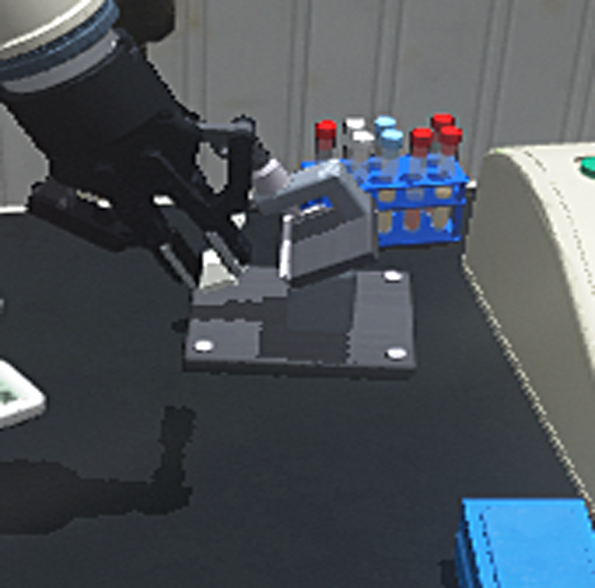

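Bolts at (158,33) and (296,45), and the table's right end at (250..345, 0..22), are in view. I'll move closer, above the table level, still right of the arm.

```bash
python3 - <<'E'
from h import *
import pickle
ci=pickle.load(open("w5.pkl","rb"))
f=lambda x,y:(x/6+260-.4,y/5.2+150-.4)
b1=tri([("side",f(169,487)),(ci,(158,33))]);b2=tri([("side",f(499,500)),(ci,(296,45))]);print(b1,b2,np.arctan2(*(b2-b1)[[1,0]]))
print(proj(ci,b1),proj("side",b1),f(169,487))
print(step(toolR(),hp([0,-130,45])))
E
```

```text
[572.23174789 183.40773875  17.75369952] [693.18726974 159.06951112  18.77234891] -0.19856484527122364
[156.70435878  33.25473244] [288.19440517 243.14588866] (287.7666666666667, 243.25384615384613)
(array([65.2, -8.7, 56.4]), array([-2.57,  1.31, -0.53]))
```

```bash
python3 -m jog '230 22 -3 18 -1.2 0.6 -0.3;230 20 -3 18 -1.0 0.5 -0.2;230 16 -2 16 -0.4 0.2 0;230 6 0 5 0 0 0;230 0 0 0 0 0 0'
python3 - <<'E'
from h import *
print(step(toolR(),hp([0,-130,45])))
s=r.sense();print(s['eef_pos'],s['tcp_rot'],s['qpos'])
import pickle
ci=optics.camera_info("wrist");im=optics.grab_frame("wrist")[:,:,::-1].copy();cv2.imwrite("pics/w6.png",im);pickle.dump(ci,open("w6.pkl","wb"))
im=optics.grab_frame("side")[:,:,::-1].copy();cv2.imwrite("pics/s6.png",im)
cv2.imwrite("pics/s6z.png",cv2.resize(im[150:260,250:360],None,fx=5.4,fy=5.4,interpolation=2))
E
```

```text
clock: 5.03
eef_pos: [600.9, 102.9, 135.0]
tcp_rot: [2.618, 0.002, 1.37]
contact_force: [1.0, -0.8, -0.4]
opening: 0.214
(array([ 3.6, -6.6, -2.6]), array([-0.  ,  0.26, -0.22]))
[600.90268184 102.87086615 135.02139648] [2.61803544e+00 1.97654409e-03 1.37016862e+00] [ 0.30429113  0.29623692  2.10904979 -0.75620841  0.36253878  1.16838618]
```

View pics/w6.png

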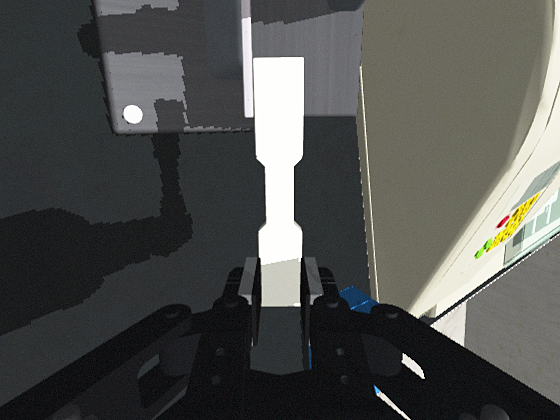

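View pics/s6z.png

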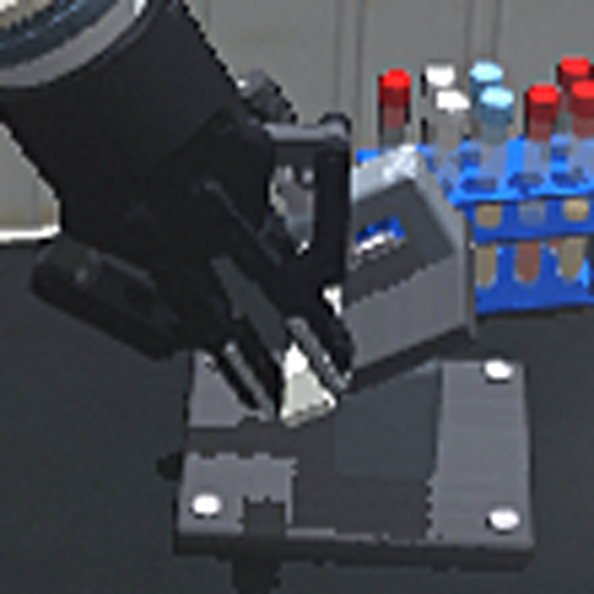

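```bash
python3 - <<'E'
import cv2
a=cv2.imread("pics/w6.png")[0:140,220:380]; b=cv2.imread("pics/side0.png")[180:230,300:345]
cv2.imwrite("pics/z1.png",cv2.resize(a,None,fx=4.2,fy=4.2,interpolation=0))
cv2.imwrite("pics/z2.png",cv2.resize(b,None,fx=12,fy=12,interpolation=0))
E
```

```text
(no output)
```

View pics/z1.png

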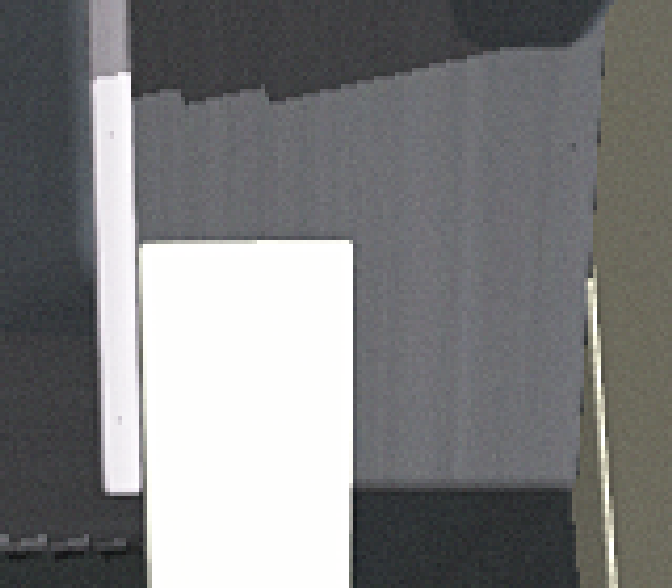

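View pics/z2.png

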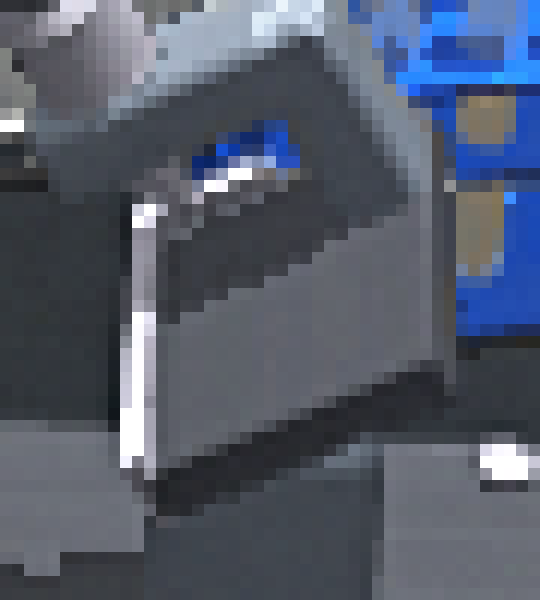

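```bash
sed -i 's/YAW=-0.195/YAW=-0.198/' h.py; python3 - <<'E'
from h import *
import pickle
ci=pickle.load(open("w6.pkl","rb"))
A=tri([("side",(311.7,218.5)),(ci,(253.0,116.7))]);B=tri([("side",(336.2,209.9)),(ci,(356.8,115.8))])
print(A,B,proj(ci,A),proj("side",A),proj(ci,B),proj("side",B))
print(A-hp([-11,-64,4])+O, B-hp([46,-64,0])+O)
# yaw/height from wrist alone: rays to head planes
def onplane(n,uv,zh):
    o,d=ray(n,uv);z=headR().as_matrix()[:,2];q=hp([0,0,zh]);return inhead(o+d*(z@(q-o))/(z@d))
for uv,z in [((253,116.7),4),((250.9,0),4),((356.8,115.8),0),((363.4,2),0)]: print(onplane(ci,uv,z))
for uv,z in [((311.7,218.5),4),((336.2,209.9),0)]: print('side',onplane('side',uv,z))
E
```

```text
[622.23919202 172.25246975  91.71868323] [672.21557122 162.70834583 117.12786466] [251.52143437 117.20098812] [312.04087494 218.32027379] [356.23527104 116.04972521] [336.30638014 209.79441536]
[646.12963381 232.73471432  93.75458161] [645.74610629 233.29423271  94.12786466]
[ -7.37484518 -61.21645681   4.        ]
[-6.97856488 -7.66555329  4.        ]
[ 4.81244981e+01 -6.08766713e+01  4.67589129e-14]
[ 4.78209481e+01 -7.46620151e+00  1.99104855e-14]
side [ -7.53621519 -66.18713007   4.        ]
side [ 4.92391041e+01 -6.48902837e+01  7.06250747e-15]
```

```bash
sed -i 's/O=np.array(\[642.,231.,95.\])/O=np.array([645.9,233.,95.])/' h.py; python3 - <<'E'
from h import *
import pickle
ci=pickle.load(open("w6.pkl","rb"))
im=cv2.imread("pics/w6.png").astype(int)
R,p=toolpose()
m=(im.min(2)>235).astype(np.uint8); m[:, :240]=0;m[:,320:]=0; m[:50]=0;m[300:]=0
for row in (62,80,100,130,150,180,210,240): 
    c=np.where(m[row]&(np.arange(560)>253.4))[0]
    out=[]
    for u in (c[0]-.0,c[-1]+1.):
        o,d=ray(ci,(u-.5,row)); n=R.as_matrix()[:,2]; q=p+n*(-4.3); out.append(R.inv().apply(o+d*(n@(q-o))/(n@d)-p).round(1))
    print(row,c[0],c[-1],*out)
print(inhead(p),step(toolR(),hp([0,-130,45])))
E
```

```text
62 254 303 [ 93.5 -10.4  -4.3] [93.6  8.7 -4.3]
80 254 303 [ 87.2 -10.5  -4.3] [87.2  8.9 -4.3]
100 255 303 [ 79.8 -10.3  -4.3] [79.8  9.  -4.3]
130 256 302 [ 68.4 -10.1  -4.3] [68.4  8.9 -4.3]
150 256 302 [ 60.4 -10.3  -4.3] [60.4  9.  -4.3]
180 266 293 [47.9 -6.4 -4.3] [47.9  5.5 -4.3]
210 267 293 [34.7 -6.1 -4.3] [34.7  5.6 -4.3]
240 259 301 [20.8 -9.8 -4.3] [20.8  9.4 -4.3]
[   4.03375597 -137.28167262   44.80526469] (array([ 7.3, -4. , -0.2]), array([ 0.03,  0.19, -0.13]))
```

```bash
python3 -m jog '230 0 -2 14 0 0 0;230 0 -1 12 0 0.2 -0.1;230 0 0 8 0 0 0;230 0 0 3 0 0 0;230 0 0 0 0 0 0'
python3 - <<'E'
from h import *
print(inhead(r.sense()['eef_pos']),step(toolR(),hp([1,-137,6])))
import pickle
ci=optics.camera_info("wrist");im=optics.grab_frame("wrist")[:,:,::-1].copy();cv2.imwrite("pics/w7.png",im);pickle.dump(ci,open("w7.pkl","wb"))
E
```

```text
clock: 5.55
eef_pos: [618.3, 92.1, 105.5]
tcp_rot: [2.615, 0.001, 1.365]
contact_force: [0.5, 0.2, -0.5]
opening: 0.216
[   5.82465724 -143.61288506    8.75953879] (array([ 6.6, -4.9,  2.7]), array([ 0.18,  0.27, -0.39]))
```

View pics/w7.png

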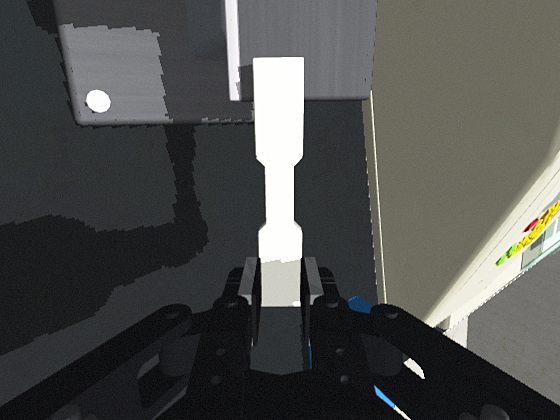

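Ledge inner edge at (240,98), bar edge at (254,60): the gap is about 6.5 mm, which matches the model (6.8). Aligning, then sliding in.

```bash
python3 -m jog '230 5 -3 1 0.1 0.2 -0.2;230 5 -2 1 0.1 0.1 -0.2;230 5 0 1 0 0 0;230 0 0 0 0 0 0'
python3 - <<'E'
from h import *
print(inhead(r.sense()['eef_pos']),step(toolR(),hp([1,-100,6])))
E
```

```text
clock: 5.93
eef_pos: [618.9, 107.8, 102.8]
tcp_rot: [2.616, -0.002, 1.372]
contact_force: [0.9, 0.1, -0.4]
opening: 0.214
[   2.32286634 -128.07644121    7.6669884 ] (array([28.1, -1.4,  1.7]), array([ 0.11, -0.05, -0.09]))
```

```bash
python3 -m jog '230 10 -1 1 0 0 0;230 10 0 0 0 0 0;230 10 0 0 0 0 0;230 3 0 0 0 0 0;230 0 0 0 0 0 0'
python3 - <<'E'
from h import *
print(inhead(r.sense()['eef_pos']),step(toolR(),hp([1,-84,6])))
im=optics.grab_frame("wrist")[:,:,::-1].copy();cv2.imwrite("pics/w8.png",im)
im=optics.grab_frame("side")[:,:,::-1].copy()
cv2.imwrite("pics/s8z.png",cv2.resize(im[150:260,250:360],None,fx=5.4,fy=5.4,interpolation=2))
E
```

```text
clock: 6.35
eef_pos: [626.0, 145.7, 102.0]
tcp_rot: [2.615, -0.002, 1.374]
contact_force: [-0.2, 0.6, -0.4]
opening: 0.214
[  1.46815149 -89.5531024    7.2517166 ] (array([ 5.5, -0.5,  1.3]), array([ 0.16, -0.16, -0.01]))
```

View pics/w8.png

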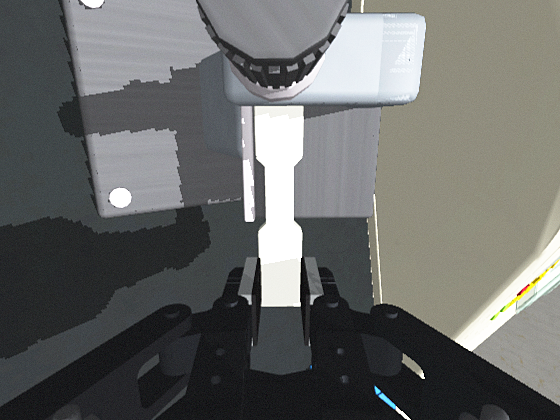

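View pics/s8z.png

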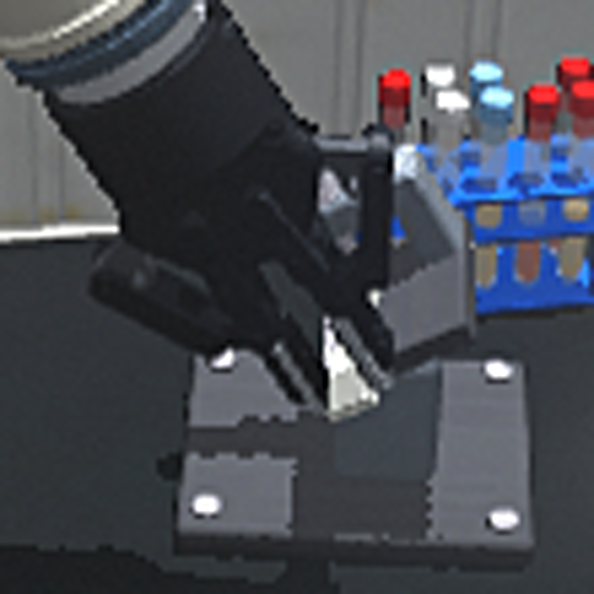

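Bar inside the arm at (280,105), ledge inner edge at col 254 and bar edge at 257. Advance to the stop, then lower.

```bash
python3 -m jog '230 3 0 1 0 0 0;230 2.5 0 1 0 0 0;230 0 0 1 0 0 0;230 0 0 1 0 0 0;230 0 0 0 0 0 0'
python3 - <<'E'
from h import *
print(inhead(r.sense()['eef_pos']),step(toolR(),hp([0,-82,1.7])), headR().inv().apply(r.sense()['contact_force']))
E
```

```text
clock: 6.87
eef_pos: [628.6, 149.1, 97.8]
tcp_rot: [2.616, -0.001, 1.372]
contact_force: [0.1, 0.8, -0.1]
opening: 0.212
[  0.972448   -85.66000399   2.6937091 ] (array([ 3.7, -1. ,  1. ]), array([ 0.11, -0.05, -0.06])) [-0.08606985  0.81521178 -0.01230688]
```

```bash
python3 -m jog '230 1.5 0 0.5 0 0 0;230 1.5 -0.5 0.5 0 0 0;230 0 0 0.5 0 0 0;230 0 0 0 0 0 0'
python3 - <<'E'
from h import *
print(inhead(r.sense()['eef_pos']),step(toolR(),hp([0,-82,1.7])), headR().inv().apply(r.sense()['contact_force']))
E
```

```text
clock: 7.2
eef_pos: [629.4, 151.7, 96.1]
tcp_rot: [2.616, -0.001, 1.372]
contact_force: [-2.4, 0.3, 2.5]
opening: 0.214
[  0.41013666 -82.99913504   1.02012081] (array([ 1. , -0.4, -0.7]), array([ 0.1 , -0.02, -0.1 ])) [-0.83317269 -0.13156838  3.39402238]
```

```bash
python3 -m jog '230 1 0 -0.2 0 0 0;230 1 0 0 0 0 0;230 0 0 0 0 0 0'
python3 - <<'E'
from h import *
print(inhead(r.sense()['eef_pos']), headR().inv().apply(r.sense()['contact_force']))
im=optics.grab_frame("wrist")[:,:,::-1].copy();cv2.imwrite("pics/w9.png",im)
E
```

```text
clock: 7.45
eef_pos: [629.3, 152.7, 96.2]
tcp_rot: [2.617, 0.001, 1.37]
contact_force: [0.1, 0.0, 0.2]
opening: 0.213
[  0.20993026 -82.02986469   1.29564677] [0.20801696 0.03193157 0.07561665]
```

View pics/w9.png

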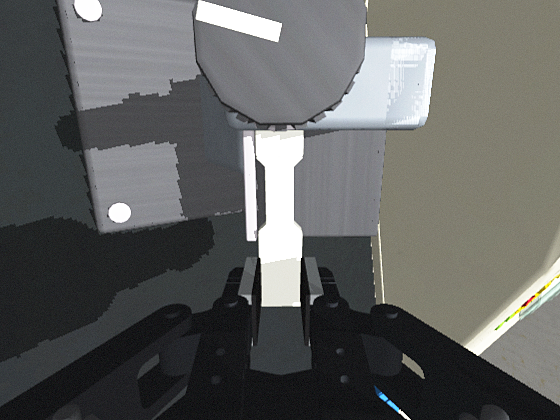

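```bash
python3 -m jog '230 0.8 0 0 0 0 0;230 0.8 0 0 0 0 0;230 0 0 0 0 0 0'
python3 - <<'E'
from h import *
print(inhead(r.sense()['eef_pos']), headR().inv().apply(r.sense()['contact_force']))
E
```

```text
clock: 7.75
eef_pos: [629.3, 152.7, 96.2]
tcp_rot: [2.617, 0.003, 1.368]
contact_force: [-0.9, -0.7, 1.6]
opening: 0.216
[  0.15370757 -82.0083082    1.30002614] [ 0.14796877 -0.87002019  1.78560707]
```

At the stop: another push produced no motion, only -0.9 N along y. Release gently.

```bash
python3 -m jog '150 0 0 0 0 0 0;130 0 0 0 0 0 0;110 0 0 0 0 0 0;110 0 0 0 0 0 0'
python3 - <<'E'
from h import *
s=r.sense();print(inhead(s['eef_pos']), headR().inv().apply(s['contact_force']),s['opening'],s['qpos'])
im=optics.grab_frame("wrist")[:,:,::-1].copy();cv2.imwrite("pics/w10.png",im)
im=optics.grab_frame("side")[:,:,::-1].copy()
cv2.imwrite("pics/s10z.png",cv2.resize(im[150:260,250:360],None,fx=5.4,fy=5.4,interpolation=2))
E
```

```text
clock: 8.08
eef_pos: [629.8, 154.1, 96.3]
tcp_rot: [2.617, 0.001, 1.37]
contact_force: [0.1, -0.1, -0.5]
opening: 0.565
[  0.47555181 -80.52606498   1.26026138] [-0.12930209 -0.12878962 -0.46235627] 0.5654128836383732 [ 0.38495282  0.41958758  2.03755089 -0.8925624   0.36479964  1.38017913]
```

View pics/w10.png

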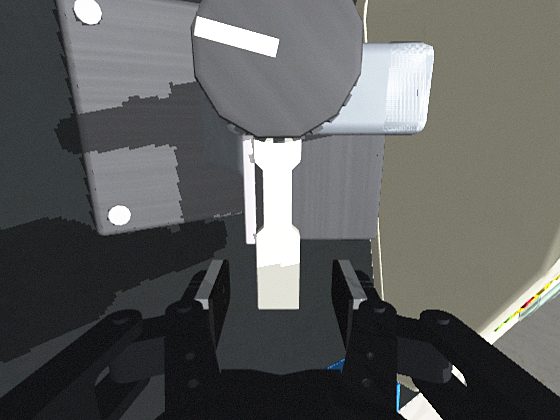

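View pics/s10z.png

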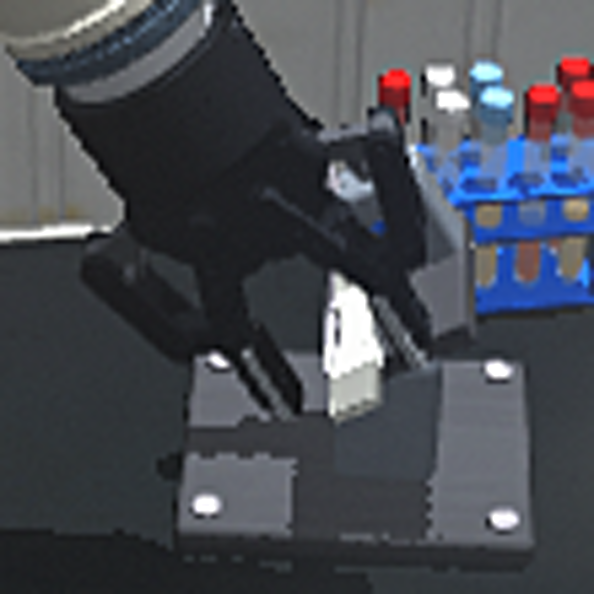

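The bar is free and lies along the ledge: left edge at col 257, ledge inner edge at 255, end at (278,308) with about 32 mm overhanging. Retract along the tool axis.

```bash
python3 -m jog '110 0 0 -10 0 0 0;110 0 0 -20 0 0 0;110 0 0 -30 0 0 0;110 0 0 -35 0 0 0;110 0 0 -35 0 0 0'
python3 -m jog '110 0 0 -25 0 0 -7;110 0 0 -5 0 0 -7;110 0 0 0 0 0 -7;110 0 0 0 0 0 -7;110 0 0 0 0 0 -7'
python3 - <<'E'
from h import *
s=r.sense();print(inhead(s['eef_pos']), s['opening'],s['qpos'],step(toolR(),hp([0,0,135])))
im=optics.grab_frame("wrist")[:,:,::-1].copy();cv2.imwrite("pics/w11.png",im)
E
```

```text
clock: 8.6
eef_pos: [562.7, 166.0, 204.7]
tcp_rot: [2.628, 0.007, 1.369]
contact_force: [-0.4, 0.6, 0.3]
opening: 0.571
clock: 9.02
eef_pos: [546.9, 172.1, 241.3]
tcp_rot: [2.703, 0.295, 1.931]
contact_force: [0.1, 0.4, -0.4]
opening: 0.57
[ -0.53681524 -79.15241383 169.27879986] 0.5698054405835089 [ 0.49278809  0.09004883  2.06518381 -0.55595439  0.64387202  0.45893194] (array([63.9, 46.7, 34.4]), array([-3.000e-02, -1.100e-01,  3.573e+01]))
```

View pics/w11.png

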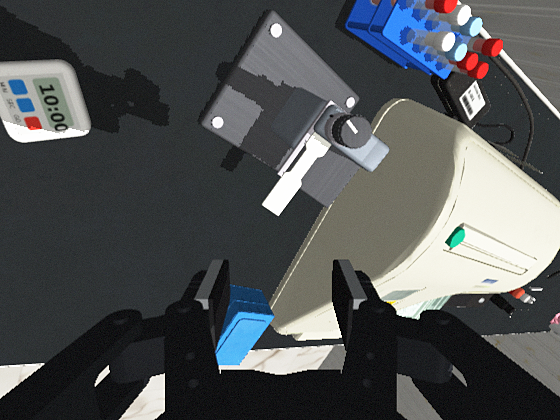

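```bash
python3 - <<'E'
from h import *
print(proj("wrist",hp([0,0,104])),proj("side",hp([0,0,104])))
E
python3 -m jog '110 12 9 0 0 0 -7.1;110 12 10 0 0 0 -7.1;110 8 12 0 0 0 -7.1;110 5 14 0 0 0 -7.1;110 0 14 0 0 0 -7.1'
python3 -m jog '110 0 0 0 0 0 -7.1;110 0 0 0 0 0 -7.1;110 0 0 0 0 0 -7.1;110 0 0 0 0 0 -7.1;110 0 0 0 0 0 -7.1'
python3 - <<'E'
from h import *
s=r.sense();print(inhead(s['eef_pos']), s['opening'],s['qpos'],step(toolR(-2.4),hp([0,0,125])))
E
python3 -c "
import cv2;cv2.imwrite('pics/z3.png',cv2.resize(cv2.imread('pics/w11.png')[90:220,250:400],None,fx=4,fy=4,interpolation=2))"
```

```text
[357.40203867 132.24124506] [295.68409442 165.28698932]
clock: 9.48
eef_pos: [568.7, 240.6, 245.8]
tcp_rot: [2.96, 0.491, 2.568]
contact_force: [0.7, -0.3, 0.1]
opening: 0.568
clock: 9.9
eef_pos: [570.4, 244.4, 245.5]
tcp_rot: [-2.977, 0.497, -3.002]
contact_force: [0.3, 0.0, -0.3]
opening: 0.567
[  9.16179393  -3.70279938 168.43733539] 0.5674442443706548 [ 0.6000559   0.17762686  1.94889495 -0.57145876  0.71772885 -0.68844232] (array([ 7.6,  6.1, 43.5]), array([  0.13,  -0.1 , -30.58]))
```

View pics/z3.png

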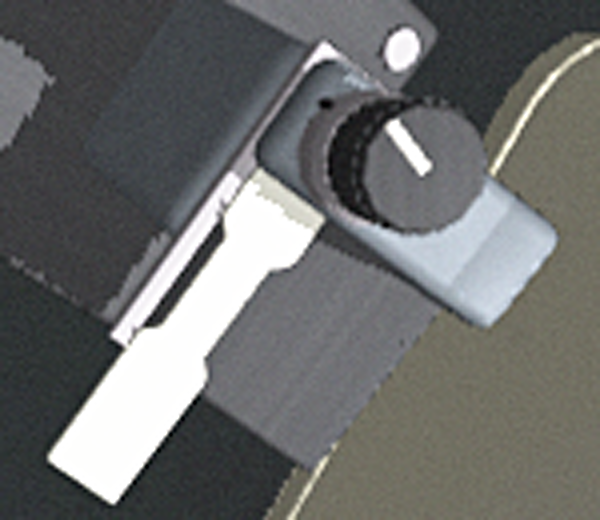

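Cap top centre at about (357,131), against (357,132) from my model, so the axis is good to about 1 mm. The bar lies against the ledge. Next I'll roll on and centre above the cap.

```bash
python3 -m jog '110 3 2 4 0 0 -7.1;110 2 3 6 0 0 -7.1;110 1 3 8 0 0 -7.1;110 0 2 8 0 0 -7.1;110 0 0 4 0 0 -2'
python3 -m jog '110 0 0 0 0 0 0'
python3 - <<'E'
from h import *
s=r.sense();print(inhead(s['eef_pos']), s['opening'],s['qpos'],step(toolR(-2.4),hp([0,0,110])))
print(proj("wrist",hp([0,0,104])))
im=optics.grab_frame("wrist")[:,:,::-1].copy();cv2.imwrite("pics/w12.png",im)
E
```

```text
clock: 10.32
eef_pos: [577.9, 250.3, 213.6]
tcp_rot: [-2.74, 0.342, -2.434]
contact_force: [0.7, 0.0, 0.2]
opening: 0.568
clock: 10.4
eef_pos: [577.7, 250.0, 212.4]
tcp_rot: [-2.741, 0.341, -2.435]
contact_force: [-0.7, -0.9, 0.1]
opening: 0.564
[ -2.08299495   3.30378804 136.77292109] 0.5642962322912469 [ 0.60075233  0.23493643  1.96107808 -0.6178702   0.66053818 -1.1659477 ] (array([ 1. , -3.8, 26.8]), array([ 0.18, -0.08,  0.29]))
[273.95216332 247.47892621]
```

View pics/w12.png

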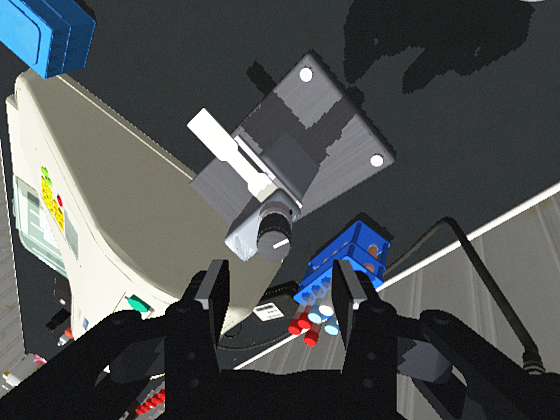

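Cap top at (273,244) (predicted 274,247), between the fingers. Descending around it.

```bash
python3 -m jog '110 0.5 -2 8 0 0 0;110 0.5 -2 10 0 0 0;110 0 0 8 0 0 0;110 0 0 4 0 0 0;110 0 0 0 0 0 0'
python3 - <<'E'
from h import *
s=r.sense();print(inhead(s['eef_pos']),step(toolR(-2.4),hp([0,0,76])))
E
```

```text
clock: 10.87
eef_pos: [595.4, 242.7, 186.0]
tcp_rot: [-2.745, 0.347, -2.447]
contact_force: [0.3, -0.0, 0.0]
opening: 0.571
[  0.90640402  -0.38372389 104.5092248 ] (array([ 0.3,  0.8, 28.5]), array([ 0.18, -0.02, -0.42]))
```

```bash
python3 -m jog '110 0 0 7 0 0 0;110 0 0 8 0 0 0;110 0 0 7 0 0 0;110 0 0 3 0 0 0;110 0 0 0 0 0 0'
python3 - <<'E'
from h import *
s=r.sense();print(inhead(s['eef_pos']),step(toolR(-2.4),hp([0,0,76])))
im=optics.grab_frame("wrist")[:,:,::-1].copy();cv2.imwrite("pics/w13.png",im)
E
```

```text
clock: 11.28
eef_pos: [609.0, 239.9, 161.5]
tcp_rot: [-2.745, 0.347, -2.448]
contact_force: [-0.2, 0.0, 0.4]
opening: 0.571
[ 0.73629086 -0.51721904 76.35809848] (array([0.1, 0.9, 0.4]), array([ 0.18, -0.05, -0.5 ]))
```

View pics/w13.png

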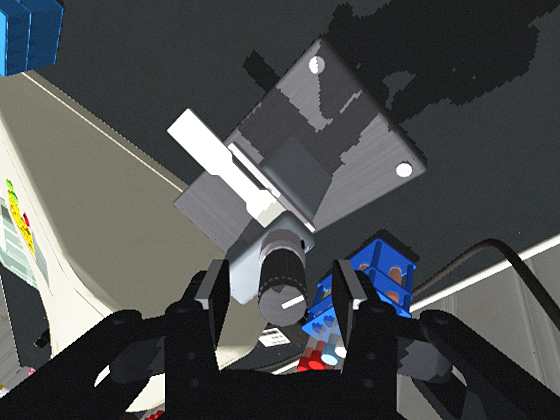

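Cap top (283,304) is centred between the fingers (215..345). Closing.

```bash
python3 -m jog '230 0 0.8 0 0 0 0;230 0 0 0 0 0 0;230 0 0 0 0 0 0;230 0 0 0 0 0 0;230 0 0 0 0 0 0' 30
python3 - <<'E'
from h import *
s=r.sense();print(inhead(s['eef_pos']),s['contact_force'],s['wrist_torque'],s['opening'],step(toolR(-2.4),hp([0,0,76])))
im=optics.grab_frame("wrist")[:,:,::-1].copy();cv2.imwrite("pics/w14.png",im)
E
```

```text
clock: 11.75
eef_pos: [608.4, 240.6, 161.7]
tcp_rot: [-2.745, 0.347, -2.448]
contact_force: [3.6, -0.3, -4.9]
opening: 0.219
[ 0.18980206  0.08394366 76.89905609] [ 3.64622763 -0.3274873  -4.87485551] [0.06537357 0.04101781 0.03062306] 0.21887115827640544 (array([0.2, 0.1, 0.9]), array([ 0.17, -0.05, -0.5 ]))
```

View pics/w14.png

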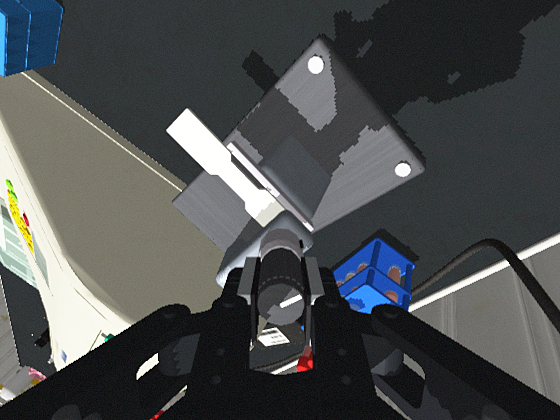

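```bash
cat > chk.py <<'E'
from h import *
s=r.sense();R,p=toolpose(s)
H=headR();dv=(toolR(-2.4).inv()*R).as_rotvec()
print('head',inhead(p).round(2),'F',H.inv().apply(s['contact_force']).round(1),'Tz',round(float(H.inv().apply(s['wrist_torque'])[2]),3),'roll',dv.round(3),'q6',s['qpos'][5].round(2),'fix(tool)',R.inv().apply(hp([0,0,76.9])-p).round(1), 'open',s['opening'].round(3))
E
python3 chk.py; python3 -m jog '230 0 0 0 0 0 6;230 0 0 0 0 0 6;230 0 0 0 0 0 6;230 0 0 0 0 0 6;230 0 0 0 0 0 6';python3 chk.py
```

```text
clock: 12.22
eef_pos: [608.4, 240.6, 161.7]
tcp_rot: [-2.987, 0.499, -3.021]
contact_force: [3.2, -0.6, -2.5]
opening: 0.222Traceback (most recent call last):
  File "chk.py", line 4, in <module>
    print('head',inhead(p).round(2),'F',H.inv().apply(s['contact_force']).round(1),'Tz',round(float(H.inv().apply(s['wrist_torque'])[2]),3),'roll',dv.round(3),'q6',s['qpos'][5].round(2),'fix(tool)',R.inv().apply(hp([0,0,76.9])-p).round(1), 'open',s['opening'].round(3))
                                                                                                                                                                                                                                                       ^^^^^^^^^^^^^^^^^^
AttributeError: 'float' object has no attribute 'round'
Traceback (most recent call last):
  File "chk.py", line 4, in <module>
    print('head',inhead(p).round(2),'F',H.inv().apply(s['contact_force']).round(1),'Tz',round(float(H.inv().apply(s['wrist_torque'])[2]),3),'roll',dv.round(3),'q6',s['qpos'][5].round(2),'fix(tool)',R.inv().apply(hp([0,0,76.9])-p).round(1), 'open',s['opening'].round(3))
                                                                                                                                                                                                                                                       ^^^^^^^^^^^^^^^^^^
AttributeError: 'float' object has no attribute 'round'
```

```bash
sed -i "s/s\['opening'\].round(3)/s['opening']/" chk.py; python3 chk.py; python3 -m jog '230 0 0 0 0 0 6;230 0 0 0 0 0 6;230 0 0 0 0 0 6;230 0 0 0 0 0 6;230 0 0 0 0 0 6';python3 chk.py
```

```text
head [ 0.27  0.09 76.89] F [ 1.6  0.1 -3.8] Tz -0.025 roll [-0.003  0.001  0.551] q6 -0.56 fix(tool) [ 0.3 -0.  -0. ] open 0.2218176804452296
clock: 12.63
eef_pos: [608.4, 240.5, 161.7]
tcp_rot: [2.987, 0.499, 2.632]
contact_force: [3.0, -0.6, -2.9]
opening: 0.222
head [2.600e-01 3.000e-02 7.686e+01] F [ 1.2 -0.  -4. ] Tz 0.004 roll [-0.003  0.002  1.102] q6 -0.01 fix(tool) [ 0.2 -0.1 -0. ] open 0.2223378179184563
```

```bash
python3 -m jog '230 0 0 0 0 0 5;230 0 0 0 0 0 5;230 0 0 0 0 0 5;230 0 0 0 0 0 5;230 0 0 0 0 0 5';python3 chk.py; python3 - <<'E'
from h import *
im=optics.grab_frame("wrist")[:,:,::-1].copy();cv2.imwrite("pics/w15.png",im)
E
```

```text
clock: 13.05
eef_pos: [608.4, 240.5, 161.7]
tcp_rot: [2.774, 0.378, 2.14]
contact_force: [2.2, 0.2, -3.5]
opening: 0.22
head [2.700e-01 2.000e-02 7.688e+01] F [ 0.1  0.7 -4.1] Tz 0.04 roll [-0.002  0.003  1.562] q6 0.45 fix(tool) [ 0.2 -0.2 -0. ] open 0.21964779303953028
```

View pics/w15.png

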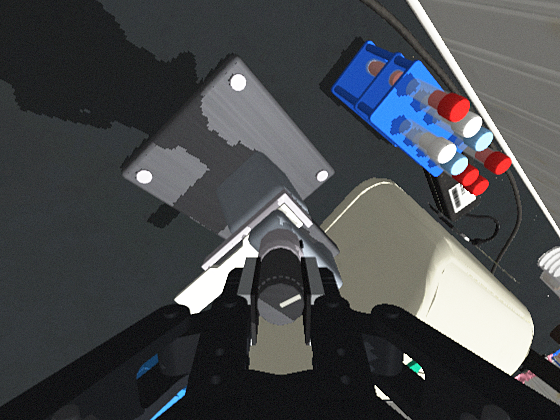

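The white line at (290,300) still sits at the same angle to the gripper, so the cap is held and turning. Continue.

```bash
python3 -m jog '230 0 0 0 0 0 4;230 0 0 0 0 0 4;230 0 0 0 0 0 4;230 0 0 0 0 0 4;230 0 0 0 0 0 4' >/dev/null;python3 chk.py;python3 -m jog '230 0 0 0 0 0 4;230 0 0 0 0 0 4;230 0 0 0 0 0 4;230 0 0 0 0 0 4;230 0 0 0 0 0 4'>/dev/null;python3 chk.py
```

```text
head [ 0.26  0.   76.87] F [ 0.7  0.4 -4.3] Tz 0.003 roll [-0.002  0.003  1.92 ] q6 0.81 fix(tool) [ 0.1 -0.2 -0. ] open 0.22422659943859605
head [ 2.500e-01 -7.000e-02  7.689e+01] F [-0.1 -0.4 -3.8] Tz 0.034 roll [-2.000e-03  4.000e-03  2.274e+00] q6 1.17 fix(tool) [ 0.1 -0.2 -0. ] open 0.22085326166220656
```

```bash
python3 -m jog '230 0 0 0 0 0 4;230 0 0 0 0 0 4;230 0 0 0 0 0 4;230 0 0 0 0 0 4;230 0 0 0 0 0 4' >/dev/null;python3 chk.py;python3 -m jog '230 0 0 0 0 0 4;230 0 0 0 0 0 4;230 0 0 0 0 0 4;230 0 0 0 0 0 0;230 0 0 0 0 0 0'>/dev/null;python3 chk.py;  python3 - <<'E'
from h import *
im=optics.grab_frame("wrist")[:,:,::-1].copy();cv2.imwrite("pics/w16.png",im)
im=optics.grab_frame("side")[:,:,::-1].copy()
cv2.imwrite("pics/s16z.png",cv2.resize(im[150:260,250:360],None,fx=5.4,fy=5.4,interpolation=2))
E
```

```text
head [ 0.23 -0.08 76.88] F [ 0.1 -0.4 -3.5] Tz 0.017 roll [-2.000e-03  4.000e-03  2.628e+00] q6 1.52 fix(tool) [ 0.  -0.2 -0. ] open 0.22098147982011684
head [ 0.18 -0.1  76.87] F [ 0.1 -0.4 -3.4] Tz 0.047 roll [-1.000e-03  4.000e-03  2.838e+00] q6 1.73 fix(tool) [ 0.  -0.2 -0. ] open 0.2225273697109596
```

View pics/w16.png

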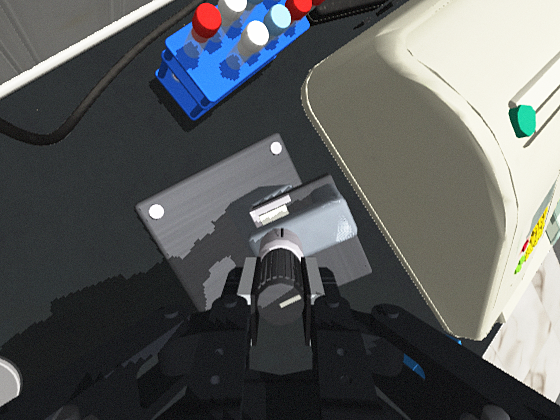

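View pics/s16z.png

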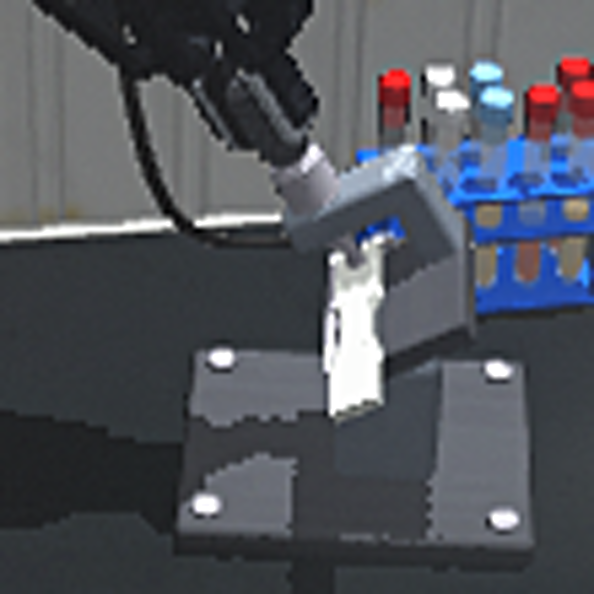

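The thimble's dark mark is at (282,232). I'll turn 15 degrees more: if the clutch is slipping, the mark will move in the gripper's view while the cap line stays put.

```bash
python3 -m jog '230 0 0 0 0 0 5;230 0 0 0 0 0 5;230 0 0 0 0 0 5;230 0 0 0 0 0 0'>/dev/null;python3 chk.py;  python3 - <<'E'
from h import *
im=optics.grab_frame("wrist")[:,:,::-1].copy();cv2.imwrite("pics/w17.png",im)
a=[cv2.resize(cv2.imread(f"pics/w{k}.png")[215:345,230:330],None,fx=2.6,fy=3.4,interpolation=2) for k in (15,16,17)]
cv2.imwrite("pics/z17.png",np.hstack(a))
E
```

```text
head [ 1.500e-01 -7.000e-02  7.689e+01] F [ 0.5 -0.4 -3.6] Tz 0.048 roll [-1.000e-03  5.000e-03  3.101e+00] q6 1.99 fix(tool) [-0.  -0.2 -0. ] open 0.219926272876924
```

View pics/z17.png

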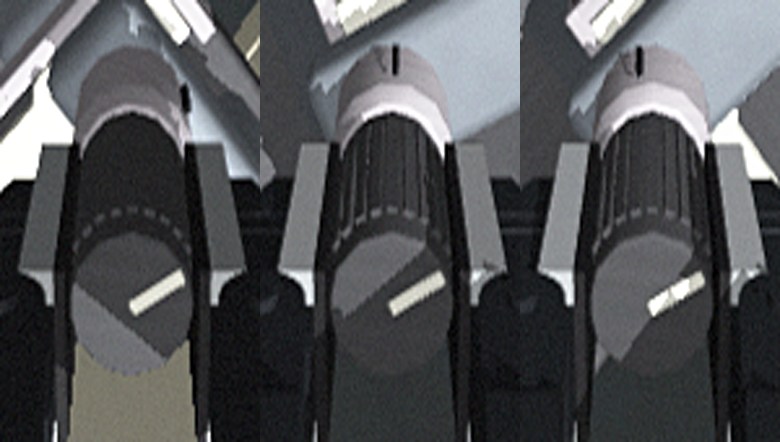

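Between the frames the mark swung from the right side to left of centre while the cap line stayed fixed in the gripper, so the clutch has slipped well over 0.785 rad. Release and retract straight.

```bash
python3 -m jog '170 0 0 0 0 0 0;140 0 0 0 0 0 0;110 0 0 0 0 0 0;110 0 0 0 0 0 0'; python3 chk.py; python3 -m jog '110 0 0 -8 0 0 0;110 0 0 -15 0 0 0;110 0 0 -25 0 0 0;110 0 0 -35 0 0 0;110 0 0 -35 0 0 0'; python3 -m jog '110 0 0 -35 0 0 0;110 0 0 -35 0 0 0;110 0 0 0 0 0 0;110 0 0 0 0 0 0'
python3 chk.py; python3 - <<'E'
from h import *
im=optics.grab_frame("wrist")[:,:,::-1].copy();cv2.imwrite("pics/w18.png",im)
im=optics.grab_frame("side")[:,:,::-1].copy()
cv2.imwrite("pics/s18z.png",cv2.resize(im[150:260,250:360],None,fx=5.4,fy=5.4,interpolation=2))
cv2.imwrite("pics/s18.png",im)
E
```

```text
clock: 15.58
eef_pos: [608.5, 240.9, 162.5]
tcp_rot: [2.724, -0.324, 0.757]
contact_force: [1.3, -0.3, 0.3]
opening: 0.57
head [ 0.63  0.39 77.58] F [ 1.3 -0.1 -0.4] Tz -0.023 roll [-3.000e-03  5.000e-03  3.086e+00] q6 1.98 fix(tool) [-0.7 -0.2  0.7] open 0.5699390627242801
clock: 16.0
eef_pos: [546.9, 250.1, 262.3]
tcp_rot: [2.727, -0.311, 0.758]
contact_force: [0.5, 0.7, 1.1]
opening: 0.569
clock: 16.33
eef_pos: [509.1, 259.5, 335.5]
tcp_rot: [2.728, -0.321, 0.763]
contact_force: [0.1, 0.3, -0.8]
opening: 0.567
head [ -0.42  -0.92 277.95] F [-0.4  0.3 -0.7] Tz -0.015 roll [-1.00e-03  1.30e-02  3.08e+00] q6 1.82 fix(tool) [  0.8   1.4 201. ] open 0.5674663641854522
```

View pics/w18.png

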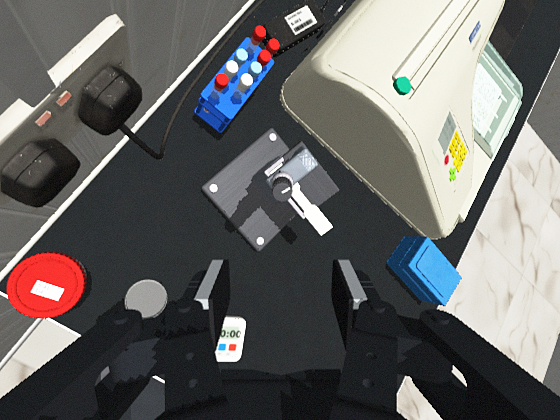

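View pics/s18z.png

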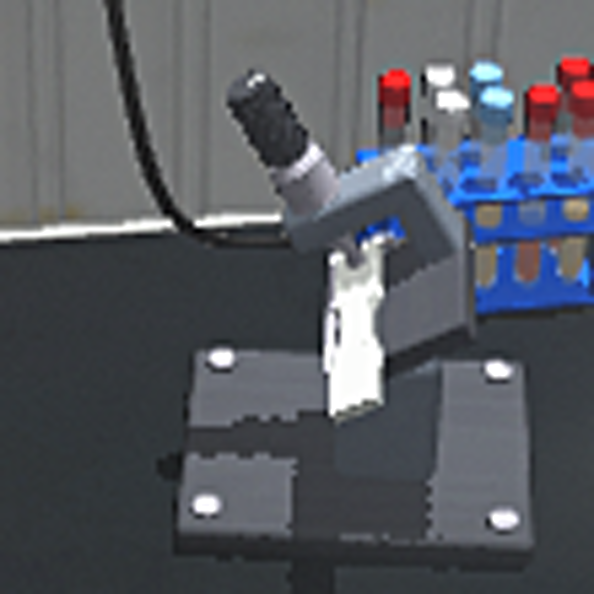

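View pics/s18.png

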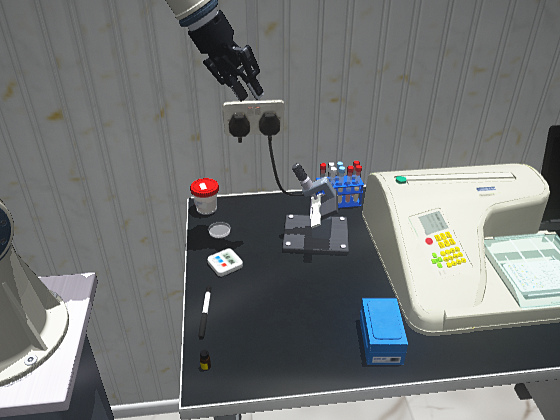

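The bar is clamped along the ledge, the spindle is down on it at about (350,255) in the zoom, and the other items have not moved. One numeric check, then hand-in.

```bash
python3 - <<'E'
from h import *
ci=optics.camera_info("wrist");im=cv2.imread("pics/w18.png")
m=(im.min(2)>200).astype(np.uint8);m[:170]=0;m[245:]=0;m[:,:280]=0;m[:,340:]=0
c=max(cv2.findContours(m,0,1)[0],key=cv2.contourArea)
o0=ray(ci,(0,0))[0];z=headR().as_matrix()[:,2]
P=[]
for q in c[:,0]:
    o,d=ray(ci,q);P.append(inhead(o+d*(z@(hp([0,0,6])-o))/(z@d))[:2])
P=np.float32(P);E=P[P[:,1]<-62];print(P.min(0),P.max(0),E.min(0),E.max(0),cv2.minAreaRect(E))
print(ticket.sign_off())
E
```

```text
[-14.625493 -96.7318  ] [9.688054  2.2158997] [-14.181962 -96.7318  ] [  9.688054 -62.003605] ((-2.191131591796875, -79.40172576904297), (23.710262298583984, 34.611083984375), 0.4571700692176819)
the job is handed in; nothing more can be done
None
```

I laid the test bar on the gauge table against the ledge and up to the end stop. I then closed the gauge by the ratchet cap, let go, backed the arm well clear and handed the job in at about 16.5 s of the 54 s. No verdict was reported, so these are only my own checks.

- **Placing:** the last push against the end stop did not move the bar (about 0.9 N back along y). The final picture put the bar's free end at y ≈ -97 mm in the head frame, so its centre is near -42 mm. It lay along y to about 0.5 degrees.
- **Turning:** one continuous grip turned the cap about 3.1 rad clockwise, instead of several shorter grips. The fingers stayed on the cap above the thimble. From the thimble's mark, which fell back in the gripper's view, I estimate 1.2 to 1.4 rad of slip. That is more than the eighth of a turn (0.785 rad) you asked for; the notes say extra slip does no harm.
- **Clamp:** the spindle looks down on the bar in the final side view. I could not measure its force or the tip height directly.
- **Other things:** the tubes, cup, tip box, dish, timer, pen and vial look unmoved in the final pictures.
- **Disagreement:** that last check read the bar's width as 24 mm instead of 20 mm, and its x centre as -2.2 mm instead of about -1 mm. I think the white mask took in some of the bright ledge, and both readings are inside the limits.

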